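# Put the still life back on its marks

## Robot

A 6-joint arm with a two-finger parallel gripper is mounted at the origin on the work surface. World frame = base frame: x ahead of the robot, y to its left, z up, the work surface at z = 0. Lengths are in m, angles in rad, forces in N, time in s.
With the tool pointing down it reaches from about 0.3 to 0.775 m from the base axis. Payload 14.6 kg.
Tool frame: the origin (TCP) lies midway between the tips of the shut fingers; the grasp point (between the pads) lies 19 mm behind it; z points along the fingers, y is the line along which they close (so a half turn about z gives the same grasp; the last joint's range is limited). The gripper opens to 94 mm and grips with 3 to 60 N. Pads are 16 mm wide; open, the fingers measure 119 mm over their backs; the gripper's body (75 mm by 177 mm) begins 78 mm behind the grasp point.
Start: joints at [-1.206, 0.3, 1.521, -0, 1.321, -0.067], TCP at [0.23, -0.5, 0.205] pointing down, gripper open.
Joint ranges: [-3.03, 3.03], [-0.79, 2.21], [0.23, 2.52], [-1.04, 4.18], [0, 3.07], [-2.55, 2.55]. Speed limits (rad/s): [2.22, 2.22, 2.57, 3.14, 3.14, 3.14].

## Interface

Orientations are given as [roll, pitch, yaw] about the fixed x, y, z axes, in that order (R = Rz(yaw) Ry(pitch) Rx(roll)).
In Python, from station import telemetry, optics, ctrl gives the robot as it stands.
- The arm moves only by the tool carry_out, never from a script. Its argument "plan" is a list that holds one entry, the list of rows, each a list of 7 numbers: the shift along the tool's x, y, z in mm, then the turn, a rotation vector about the tool's x, y, z in rad, then the finger opening in mm, from 0 to 94. A call has 1 to 20 rows; each row shifts and turns the commanded pose from where the row before left it, along the tool's axes as they then stand; what a row does not reach is not made up. A row lasts 1/12 s, in which the tool goes at most 41.7 mm and 7.16 degrees, less where a joint would pass 70% of its speed; a pose out of reach is approached as far as the arm can. A call with a gripper value outside its range is refused whole. The fingers move at their own pace and stop on an object; "squeeze" is the grip in N (left out, the last holds). Time passes only in rows, so rows that do not move let the fingers close. It gives the time, the measured TCP pose, the force, the opening and the grip force at its end, in the units of the state.
- telemetry.get_obs(): the state, without advancing time (a new reading comes with each control period).
- optics.camera(name): name is "scene" or "top" or "wrist"; returns a dict with "pixels" (420x560x3 uint8, red, green, blue), "intrinsics" (3x3 intrinsics, pixels), "dist_coeffs" ([k1, k2, p1, p2, k3] as OpenCV has them; the pictures are not rectified), "origin" and "rotation" of the camera in the world. Camera axes: x right, y down, z forward; pixel columns grow to the right and rows downward; lengths in m; the calibration is good to about 2 mm. A picture is of the moment at which its call begins. There is no depth.
- ctrl.hand_in(): hands the job in; it is judged then, once.
The state is a dict: "time_s": time; "qpos": joint angles; "joint_vel": joint speeds; "tau": joint torques, N m; "ee_pos": TCP position; "eef_rot": TCP orientation; "force": force on the tool from outside, world axes, zero at the start; "moment": the same for the moment, N m; "grip_width": finger opening in m; "grip_force": force on a finger pad.
Only numpy, scipy, OpenCV 4.12 (cv2) and the standard library are available. Lean on these libraries where they do the work, as an engineer would, in place of code of your own. Each camera call takes 0.05 s, during which the arm holds its last target. There are 200 camera calls.

## Task

The vase, the square bottle and the oblong tin of the still life were put back in one another's places. Change them round so that each stands upright in the masking-tape outline of its own shape - vase in the round one, bottle in the square one, tin in the oblong one - centred, the bottle and the tin squared up with the tape; the cork mat is free for setting something down meanwhile. Set each one down without dropping it or knocking it over, and leave the bowl, the candlestick and the book where they are.

Things in the scene. Friction and masses are not known exactly. Their poses are not given: they have to be found in the camera images.
- vase: Terracotta bud vase, solid, upright, 130 mm tall, about 0.3 kg. Round foot 54 mm across, belly 74 mm across at 48 mm up, straight neck 36 mm across from 94 to 124 mm up, lip 42 mm across at the top. Pick it up from above by the neck, about 112 mm up (closing any way round). Origin: centre of the underside, z up. At the start it stands, wrongly, in the oblong outline.
- bottle: Square amber glass bottle with a round black cap, upright, 132 mm tall, about 0.32 kg. Body 52 x 52 mm in plan (sides along its x and y axes) up to 88 mm, short shoulder, cap 32 mm across from 102 to 132 mm up. Pick it up from above by the cap, about 118 mm up (closing any way round). Origin: centre of the underside, z up. At the start it stands, wrongly, in the round outline.
- tin: Oblong steel tin with a shut lid, upright, 72 mm tall, about 0.25 kg. Body 80 mm (its x axis) by 44 mm (its y axis) in plan; the lid, from 54 to 72 mm up, is 82 x 46 mm and does not come off. Pick it up from above across the 46 mm of the lid (fingers closing along its y axis), about 60 mm up. Origin: centre of the underside, z up. At the start it stands, wrongly, in the square outline.
- round_outline: Outline of eight short strips of cream masking tape (8 mm wide, flat) stuck to the board in a ring, 72 mm across inside, 88 mm outside: the place of the vase. Fixed. Origin: its centre, on the top of the board. The grey still-life board under everything is 12 mm thick, its top at z = 0.012.
- square_outline: Square outline of cream masking tape (8 mm wide, flat) on the board, 64 x 64 mm inside, 80 x 80 mm outside, sides along its x and y axes: the place of the bottle. Fixed. Origin: its centre, on the top of the board.
- oblong_outline: Oblong outline of cream masking tape (8 mm wide, flat) on the board, inside 92 mm (its x axis) by 56 mm (its y axis), outside 108 x 72 mm: the place of the tin. Fixed. Origin: its centre, on the top of the board.
- cork_mat: Round cork mat, 100 mm across and 4 mm thick, fixed on the board and empty: a free spot where one thing can be set down meanwhile. Origin: centre of its underside, on the top of the board.
- bowl: White ceramic bowl, 88 mm across the rim and 38 mm high, upright, loose, standing among the others on the board; it stays where it is. Origin: centre of the underside.
- candlestick: Short brass candlestick without a candle, foot 76 mm across, 66 mm high, loose, standing among the others on the board; it stays where it is. Origin: centre of the underside.
- book: Small closed blue book lying flat, 85 mm (its x axis) by 60 mm, 22 mm thick, loose, lying among the others on the board; it stays where it is. Origin: centre of the underside.
Mind the look-alikes: they are no part of the job. Leave any blue look-alike of the vase alone.

How it is judged:
At the end, for the whole second after the job is handed in: Each thing in its own outline: within 12 mm of its centre, upright on the board (0.08 rad), released, at rest; the bottle's sides within 0.21 rad of parallel to the square's (any of four ways round), the tin's length within 0.21 rad of the oblong's (either way round) (horizontal distance between vase and round_outline below 0.012 m and z of vase in the frame of round_outline below 0.006 m and angle between each of vase, bottle, tin's own z axis and vertical below 0.08 rad and linear speed of each of vase, bottle, tin below 0.02 m/s and angular speed of each of vase, bottle, tin below 0.2 rad/s and horizontal distance between bottle and square_outline below 0.012 m and z of bottle in the frame of square_outline below 0.006 m and horizontal distance between tin and oblong_outline below 0.012 m and z of tin in the frame of oblong_outline below 0.006 m and angle between the x axis of tin and the x axis of oblong_outline, either way round below 0.21 rad and (angle between the x axis of bottle and the x axis of square_outline, either way round below 0.21 rad or angle between the x axis of bottle and the y axis of square_outline, either way round below 0.21 rad)); the robot touches nothing.
It fails at once if the vase, the bottle or the tin is knocked over (angle between any of vase, bottle, tin's own z axis and vertical above 0.7 rad).
It fails at once if the vase, the bottle or the tin is dropped: it falls freely from more than about 25 mm (faster than 0.7 m/s) ((linear speed of vase above 0.7 m/s and not (contact force between vase and the fingers above 0.05 N) and not (contact force between vase and the arm above 0.05 N)) or (linear speed of bottle above 0.7 m/s and not (contact force between bottle and the fingers above 0.05 N) and not (contact force between bottle and the arm above 0.05 N)) or (linear speed of tin above 0.7 m/s and not (contact force between tin and the fingers above 0.05 N) and not (contact force between tin and the arm above 0.05 N))).
It fails at once if the bowl, the candlestick or the book is moved more than 20 mm from its place (distance of any of bowl, candlestick, book from where it was at the start of the episode above 0.02 m).
It also fails if it takes over 122 s, if anything falls off the work surface, if the arm or the gripper's body presses on something with over 40 N, if the wrist force passes 120 N, or if a joint passes its speed limit or range.

## Working session

There is one attempt and no reset: what is moved stays moved. The work goes in short steps, Python scripts to look and compute and a tool call to move; the robot and the scene stay as the last step left them, time stands still between calls to the robot, and variables do not carry over. Pictures are saved under pics/ and viewed, at most 14 in all, crops included, and the job is handed in when it is done.

Besides the shell and the picture viewer there is one more tool, called after "Emit:" in YAML: its name, and indented under it one key for each argument. carry_out: Moves the arm, as the interface text tells. Its arguments: {"type":"object","properties":{"plan":{"type":"array","items":{"type":"array","items":{"type":"array","items":{"type":"number"}}}},"squeeze":{"type":"number"}},"required":["plan"]}

```bash
mkdir -p pics; ls
cat > h.py <<'E'
import numpy as np, cv2
from station import telemetry, optics, ctrl
def snap(name,fn=None):
    c=optics.camera(name)
    if fn: cv2.imwrite('pics/'+fn,c['pixels'][:,:,::-1])
    return c
def ray(c,uv):
    K=np.array(c['intrinsics']);d=np.array(c['dist_coeffs'],float)
    p=cv2.undistortPoints(np.array(uv,float).reshape(-1,1,2),K,d).reshape(-1,2)
    return np.array(c['origin']),np.c_[p,np.ones(len(p))]@np.array(c['rotation']).T
def onplane(c,uv,z):
    o,d=ray(c,uv); return (o+d*((z-o[2])/d[:,2])[:,None])[:,:2]
def tri(c1,p1,c2,p2):
    o1,d1=ray(c1,[p1]);o2,d2=ray(c2,[p2]);d1=d1[0];d2=d2[0]
    s=np.linalg.lstsq(np.c_[d1,-d2],o2-o1,rcond=None)[0]
    a,b=o1+s[0]*d1,o2+s[1]*d2
    return (a+b)/2,np.linalg.norm(a-b)
E
python3 - <<'E'
from h import *
for n in('top','scene'):
    c=snap(n,n+'1.png'); print(n,c['origin'],np.round(c['rotation'],3),c['intrinsics'])
print(telemetry.get_obs())
E
```

```text
pics
top [0.34151207 0.11564587 1.09194592] [-2.938  0.006 -1.594] [[451.09676631   0.         284.81466301]
 [  0.         451.09676631 209.34545379]
 [  0.           0.           1.        ]]
scene [ 1.0707885  -0.21993147  0.64250914] [-2.338 -0.006  1.027] [[392.85693307   0.         279.16783803]
 [  0.         392.85693307 215.87411196]
 [  0.           0.           1.        ]]
{'time_s': 0.1, 'qpos': array([-1.20558140e+00,  3.00404595e-01,  1.52153032e+00,  1.88023150e-05,
        1.32068403e+00, -6.66223294e-02]), 'joint_vel': array([-2.25582180e-05, -1.32438087e-03, -1.44029323e-03, -7.93859249e-04,
        7.43313890e-04, -1.55310887e-03]), 'tau': array([ 8.94040641e-04, -5.32649016e+01, -3.53286195e+01,  7.09228450e-02,
        2.35017546e-02, -4.84147199e-05]), 'ee_pos': array([ 0.23010321, -0.49929235,  0.20494428]), 'eef_rot': array([-3.14056985e+00, -8.64953184e-05,  4.31832544e-01]), 'force': array([ 0.27500209, -0.20115819, -0.14600623]), 'moment': array([ 0.02808813,  0.003919  , -0.0047839 ]), 'grip_force': 0.0, 'grip_width': 0.09377672282229066}
```

Run:
```python
s=open('h.py').read()
s=s.replace("import numpy as np, cv2","import numpy as np, cv2\nfrom scipy.spatial.transform import Rotation as R")
s=s.replace("np.array(c['rotation']).T","R.from_euler('xyz',c['rotation']).as_matrix().T")
open('h.py','w').write(s)
```

```text
(no output)
```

View pics/top1.png

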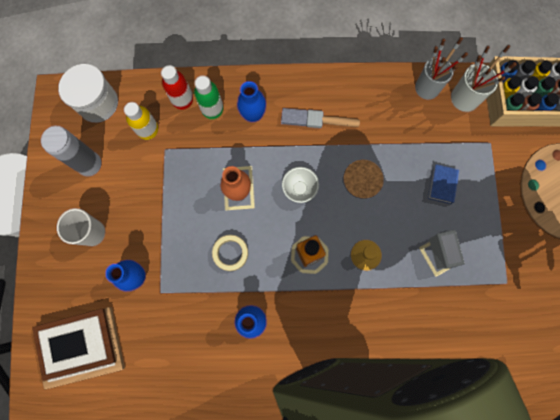

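View pics/scene1.png

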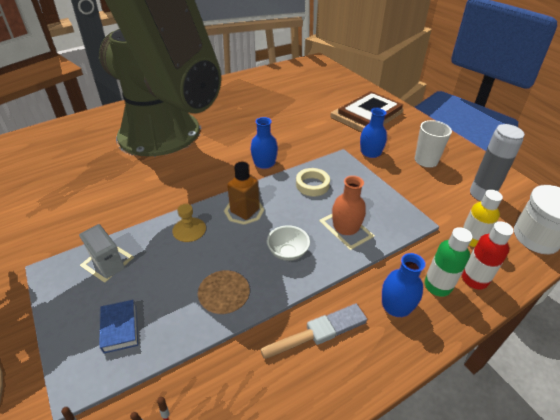

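Run:
```python
from h import *
t=snap('top');s=snap('scene')
a=t['pixels'];b=s['pixels']
cr=lambda im,u,v,w=66,h=50:cv2.resize(im[v:v+2*h,u:u+2*w],None,fx=2,fy=2,interpolation=cv2.INTER_CUBIC)
top=np.hstack([cr(a,170,140),cr(a,245,205),cr(a,380,205)])
bot=np.hstack([cr(b,285,165),cr(b,180,150),cr(b,50,205)])
cv2.imwrite('pics/crops.png',np.vstack([top,bot])[:,:,::-1])
for n,(u,v) in dict(vase=(235,173),cap=(312,247),tin=(448,247)).items():
    print(n,onplane(t,[(u,v)],{'vase':.142,'cap':.144,'tin':.084}[n]))
print('cork',onplane(t,[(363,180)],.016),'bowl',onplane(t,[(300,184)],.05),'candle',onplane(t,[(367,250)],.078), 'book',onplane(t,[(443,182)],.034))
for p,q in [((235,173),(353,183)),((312,246),(242,171))]: print(tri(t,p,s,q))
```

```text
vase [[0.62142874 0.22423718]]
cap [[0.45438659 0.06153245]]
tin [[ 0.45277432 -0.25136497]]
cork [[ 0.63263518 -0.07803259]] bowl [[0.61716849 0.0794164 ]] candle [[ 0.45212094 -0.0664171 ]] book [[ 0.61841287 -0.2724623 ]]
(array([0.62270291, 0.22610234, 0.14235135]), np.float64(0.004549535130777024))
(array([0.45842436, 0.06087188, 0.12918944]), np.float64(0.0005722500636519791))
```

View pics/crops.png

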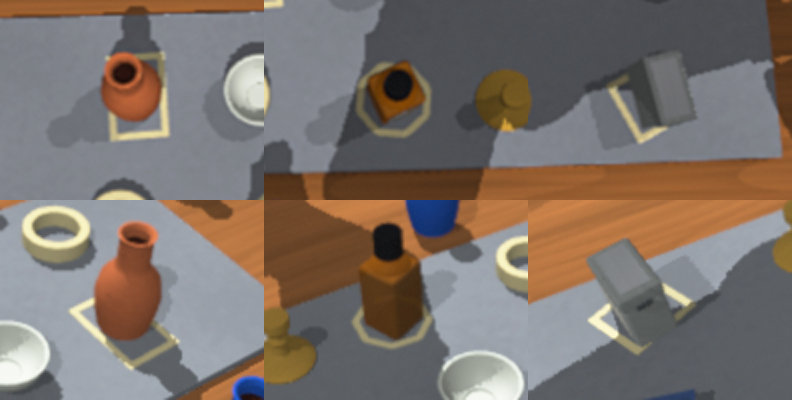

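Emit:
carry_out:
  plan:
    - [[0,0,-8,0,0,-0.1139,94],[0,0,-8,0,0,-0.1139,94],[0,0,-8,0,0,-0.1139,94],[0,0,-8,0,0,-0.1139,94],[0,0,-8,0,0,-0.1139,94],[0,0,-8,0,0,-0.1139,94],[0,0,-8,0,0,-0.1139,94],[0,0,-8,0,0,-0.1139,94],[0,0,-8,0,0,-0.1139,94],[0,0,-8,0,0,-0.1139,94],[25,20,-7,0,0,0,94],[25,20,-7,0,0,0,94],[25,20,-7,0,0,0,94],[25,20,-7,0,0,0,94],[25,20,-7,0,0,0,94],[25,20,-7,0,0,0,94],[25,20,-7,0,0,0,94],[25,20,-7,0,0,0,94],[25,20,-7,0,0,0,94],[25,20,-7,0,0,0,94]]
  squeeze: 20

```text
time_s: 1.87
ee_pos: [0.4309, -0.2481, 0.3558]
eef_rot: [3.142, 0.0, 1.571]
force: [0.6, 0.0, 0.7]
grip_width: 0.0942
grip_force: 0.0
```

Run:
```python
from h import *
c=snap('wrist','w1.png');o=telemetry.get_obs()
print(o['time_s'],o['ee_pos'],o['eef_rot'],c['origin'],c['rotation'],c['intrinsics'])
t=snap('top','top2.png')
```

```text
1.9167 [ 0.43347004 -0.24485588  0.35707829] [ 3.13943838e+00 -2.18040787e-04  1.57334790e+00] [ 0.42945899 -0.17868897  0.53674422] [ 2.90061877e+00 -4.92996046e-04 -5.09779546e-04] [[366.60583774   0.         279.86026673]
 [  0.         366.60583774 210.8417992 ]
 [  0.           0.           1.        ]]
```

View pics/w1.png

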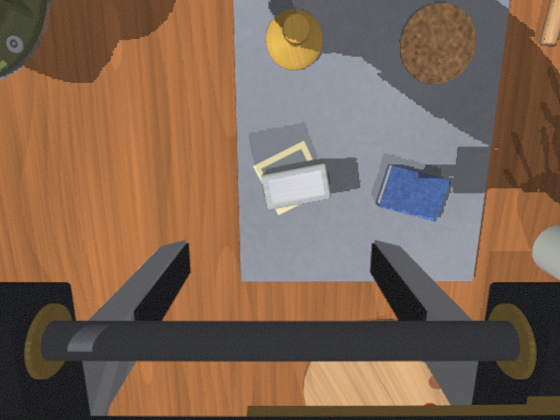

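```bash
cat >> h.py <<'E'
def blob(c,box,fn,kind='rect'):
    """largest blob of mask fn(hsv int, rgb int) in box (u0,v0,u1,v1) -> minAreaRect/box points"""
    u0,v0,u1,v1=box
    rgb=np.ascontiguousarray(c['pixels'][v0:v1,u0:u1]);hsv=cv2.cvtColor(rgb,cv2.COLOR_RGB2HSV).astype(int)
    m=fn(hsv,rgb.astype(int)).astype(np.uint8)
    cs=cv2.findContours(m,cv2.RETR_EXTERNAL,cv2.CHAIN_APPROX_NONE,offset=(u0,v0))[0]
    return max(cs,key=cv2.contourArea) if cs else None
def rect(c,cnt,z):
    """metric min-area rectangle of a contour cast on plane z: centre,size,angle of long side"""
    p=onplane(c,cnt.reshape(-1,2),z).astype(np.float32)
    (x,y),(w,h),a=cv2.minAreaRect(p*1000)
    if w<h: w,h,a=h,w,a+90
    return np.round([x,y,w,h,(a+90)%180-90],1)
E
cat > lid.py <<'E'
from h import *
c=snap('wrist')
f=lambda h,r:(h[...,2]>150)&(h[...,1]<45)
k=blob(c,(200,100,400,330),f)
print(cv2.contourArea(k),cv2.boundingRect(k),cv2.minAreaRect(k))
for z in(.074,.084,.094): print(z,rect(c,k,z))
o=telemetry.get_obs();print(o['ee_pos'],o['eef_rot'],o['qpos'])
p=c['pixels'];print([p[186,296],p[200,290],p[196,268],p[120,350],p[206,270]])
E
python3 lid.py
```

```text
26496.0 (235, 100, 165, 182) ((317.0, 190.5), (181.0, 164.0), 90.0)
0.074 [ 483.1 -271.3  237.5  214.6  -89.9]
0.084 [ 482.  -269.2  232.4  210.   -89.9]
0.094 [ 480.9 -267.2  227.3  205.4  -89.9]
[ 0.43109197 -0.24821659  0.35565934] [3.14119432e+00 1.93270814e-04 1.57385191e+00] [-5.96102507e-01  1.10823436e-01  1.40556369e+00  6.51299951e-05
  1.62476758e+00 -5.99154601e-01]
[array([213, 214, 217], dtype=uint8), array([205, 206, 214], dtype=uint8), array([188, 191, 191], dtype=uint8), array([150, 153, 164], dtype=uint8), array([190, 196, 194], dtype=uint8)]
```

```bash
sed -i 's/>150/>178/' lid.py; python3 lid.py
```

```text
1999.0 (259, 165, 70, 44) ((293.9477233886719, 187.3512420654297), (34.213111877441406, 65.73770141601562), 79.61113739013672)
0.074 [ 448.  -261.9   83.7   44.5   10.6]
0.084 [ 447.6 -260.1   81.9   43.5   10.6]
0.094 [ 447.2 -258.3   80.    42.6   10.6]
[ 0.43036204 -0.24915734  0.35526806] [-3.14133855e+00  9.03713059e-06  1.57245084e+00] [-5.98380525e-01  1.10895633e-01  1.40635526e+00 -1.51159817e-04
  1.62454637e+00 -6.00043144e-01]
[array([211, 212, 215], dtype=uint8), array([199, 202, 206], dtype=uint8), array([185, 190, 189], dtype=uint8), array([151, 155, 165], dtype=uint8), array([185, 193, 191], dtype=uint8)]
```

Emit:
carry_out:
  plan:
    - [[0,0,0,0,0,0.099,94],[0,0,0,0,0,0.099,94],[0,0,0,0,0,0.099,94],[0,0,0,0,0,0.099,94],[0,0,0,0,0,0.099,94],[0,0,0,0,0,0.099,94],[0,0,0,0,0,0.099,94],[0,0,0,0,0,0.099,94],[0,0,0,0,0,0.099,94],[0,0,0,0,0,0.099,94],[0,0,0,0,0,0.099,94],[0,0,0,0,0,0.099,94],[0,0,0,0,0,0.099,94],[0,0,0,0,0,0.099,94],[3,3,30,0,0,0,94],[3,3,30,0,0,0,94],[3,3,30,0,0,0,94],[3,3,30,0,0,0,94],[2,3,20,0,0,0,94],[0,0,0,0,0,0,94]]

```text
time_s: 3.73
ee_pos: [0.4447, -0.262, 0.211]
eef_rot: [-3.137, 0.005, 0.183]
force: [0.2, 0.2, -0.3]
grip_width: 0.0943
grip_force: 0.0
```

```bash
cat lid.py|sed "s/snap('wrist')/snap('wrist','w2.png')/;/p=c/d" > l2.py; python3 l2.py
```

```text
3760.5 (255, 150, 48, 90) ((278.5, 194.49996948242188), (46.99999237060547, 88.99998474121094), 0.0)
0.074 [ 446.7 -259.    80.6   41.4   11.3]
0.084 [ 448.8 -258.7   78.    40.1   11.3]
0.094 [ 450.8 -258.4   75.5   38.8   11.3]
[ 0.44542908 -0.26221383  0.21385195] [-3.13885745e+00  2.90875480e-03  1.83289871e-01] [-6.02855166e-01  2.21666621e-01  1.59958846e+00 -1.29609853e-04
  1.32432836e+00  7.84687141e-01]
```

View pics/w2.png

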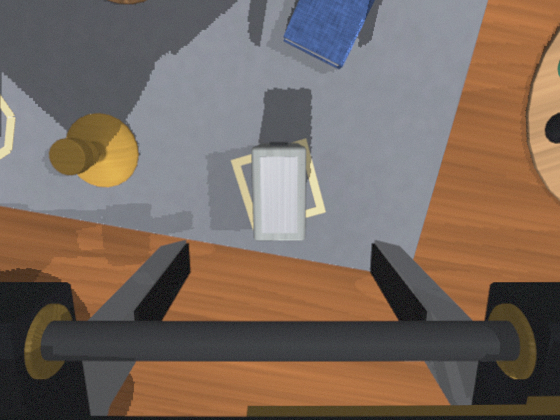

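Emit:
carry_out:
  plan:
    - [[4,-2,20,0,0,0.01,94],[0,0,25,0,0,0,94],[0,0,25,0,0,0,94],[0,0,25,0,0,0,94],[0,0,25,0,0,0,94],[0,0,20,0,0,0,94],[0,0,12,0,0,0,94],[0,0,7,0,0,0,94],[0,0,0,0,0,0,94],[0,0,0,0,0,0,40],[0,0,0,0,0,0,40],[0,0,0,0,0,0,40],[0,0,0,0,0,0,40],[0,0,0,0,0,0,40],[0,0,0,0,0,0,40],[0,0,0,0,0,0,40],[0,0,0,0,0,0,40]]
  squeeze: 20

```text
time_s: 5.2
ee_pos: [0.4503, -0.259, 0.0565]
eef_rot: [3.142, -0.0, 0.175]
force: [0.6, 0.0, 1.2]
grip_width: 0.0459
grip_force: 19.9
```

Emit:
carry_out:
  plan:
    - [[0,0,-5,0,0,0,40],[0,0,-10,0,0,0,40],[0,0,-20,0,0,0,40],[0,0,-25,0,0,0,40],[0,0,-25,0,0,0,40],[0,0,-25,0,0,0,40],[0,0,-20,0,0,0,40],[0,0,-15,0,0,0,40],[0,0,-5,0,0,0,40],[0,0,0,0,0,0,40]]

```text
time_s: 6.03
ee_pos: [0.4505, -0.2592, 0.2079]
eef_rot: [3.14, -0.002, 0.175]
force: [-0.4, 0.9, -2.2]
grip_width: 0.0457
grip_force: 19.9
```

Run:
```python
from h import *
c=snap('wrist');t=snap('top','top3.png')
d=dict(c);d['pixels']=cv2.imread('pics/w1.png')[:,:,::-1];d['origin']=[.42945899,-.17868897,.53674422];d['rotation']=[2.90061877,-4.93e-4,-5.1e-4]
f=lambda h,r:(h[...,0]<16)&(h[...,1]>70)
k=blob(d,(390,0,485,95),f);print(cv2.boundingRect(k),cv2.contourArea(k));p=onplane(d,k.reshape(-1,2),.016).astype(np.float32);print('cork',cv2.minEnclosingCircle(p))
t1=dict(t);t1['pixels']=cv2.imread('pics/top1.png')[:,:,::-1]
k=blob(t1,(335,150,390,205),f);print(cv2.boundingRect(k));p=onplane(t1,k.reshape(-1,2),.016).astype(np.float32);print('cork',cv2.minEnclosingCircle(p))
o=telemetry.get_obs();print(o['ee_pos'],o['eef_rot'],o['grip_width'])
```

```text
(400, 3, 76, 81) 4678.0
cork ((0.6381626129150391, -0.07958480715751648), 0.05022859200835228)
(343, 160, 41, 38)
cork ((0.6368937492370605, -0.07863054424524307), 0.05016132444143295)
[ 0.4499653  -0.25877389  0.20578268] [-3.14092937e+00  6.55469637e-04  1.74819375e-01] 0.04593694956639731
```

Emit:
carry_out:
  plan:
    - [[6,-4,0,0,0,0,40],[14,-9,0,0,0,0,40],[22,-15,0,0,0,0,40],[26,-18,0,0,0,0,40],[30,-20,0,0,0,0,40],[30,-20,0,0,0,0,40],[30,-20,0,0,0,0,40],[26,-18,0,0,0,0,40],[18,-12,10,0,0,0,40],[10,-7,15,0,0,0,40],[4,-2,20,0,0,0,40],[0,0,25,0,0,0,40],[0,0,25,0,0,0,40],[0,0,20,0,0,0,40],[0,0,15,0,0,0,40],[0,0,8,0,0,0,40],[0,0,4,0,0,0,40],[0,0,0,0,0,0,40],[0,0,0,0,0,0,40]]

```text
time_s: 7.72
ee_pos: [0.6381, -0.0785, 0.065]
eef_rot: [3.141, -0.001, 0.175]
force: [-0.4, 0.1, -2.7]
grip_width: 0.0457
grip_force: 19.9
```

Emit:
carry_out:
  plan:
    - [[0,0,1,0,0,0,40],[0,0,1,0,0,0,40],[0,0,1,0,0,0,40],[0,0,0.5,0,0,0,40],[0,0,0,0,0,0,40],[0,0,0,0,0,0,40]]

```text
time_s: 8.22
ee_pos: [0.6378, -0.0786, 0.061]
eef_rot: [3.142, -0.0, 0.175]
force: [1.4, 0.1, -1.5]
grip_width: 0.0459
grip_force: 19.9
```

Emit:
carry_out:
  plan:
    - [[0,0,0.5,0,0,0,40],[0,0,0.5,0,0,0,40],[0,0,0,0,0,0,40],[0,0,0,0,0,0,60],[0,0,0,0,0,0,80],[0,0,0,0,0,0,94],[0,0,0,0,0,0,94],[0,0,0,0,0,0,94],[0,0,0,0,0,0,94],[0,0,-10,0,0,0,94],[0,0,-25,0,0,0,94],[0,0,-30,0,0,0,94],[0,0,-35,0,0,0,94],[0,0,-35,0,0,0,94],[0,0,-35,0,0,0,94],[0,0,-35,0,0,0,94],[0,0,-35,0,0,0,94]]

```text
time_s: 9.63
ee_pos: [0.6372, -0.0785, 0.3028]
eef_rot: [3.141, -0.001, 0.175]
force: [-0.7, 1.0, -0.6]
grip_width: 0.0939
grip_force: 0.0
```

Emit:
carry_out:
  plan:
    - [[-27,17.5,0,0,0,0,94],[-27,17.5,0,0,0,0,94],[-27,17.5,0,0,0,0,94],[-27,17.5,0,0,0,0,94],[-27,17.5,0,0,0,0,94],[-27,17.5,0,0,0,0,94],[-27,17.5,0,0,0,0,94],[-27,17.5,0,0,0,0,94],[0,0,0,0,0,0,94],[0,0,0,0,0,0,94]]

```text
time_s: 10.47
ee_pos: [0.4486, -0.2548, 0.301]
eef_rot: [3.141, -0.001, 0.172]
force: [1.8, -0.3, 1.0]
grip_width: 0.0939
grip_force: 0.0
```

```bash
cat >> h.py <<'E'
cream=lambda h,r:(h[...,0]>17)&(h[...,0]<38)&(h[...,1]>35)&(h[...,2]>120)
E
python3 - <<'E'
from h import *
c=snap('wrist','w3.png')
k=blob(c,(190,90,370,300),cream)
print(cv2.boundingRect(k),cv2.contourArea(k));print('square',rect(c,k,.012))
# tin on mat, check with top view
t=snap('top','top4.png')
k=blob(t,(335,140,400,220),lambda h,r:(h[...,2]>178)&(h[...,1]<45))
if k is not None: print(cv2.boundingRect(k),rect(t,k,.088))
E
```

```text
(244, 140, 77, 77) 3769.5
square [ 444.3 -259.    81.    80.9   26.5]
```

View pics/w3.png

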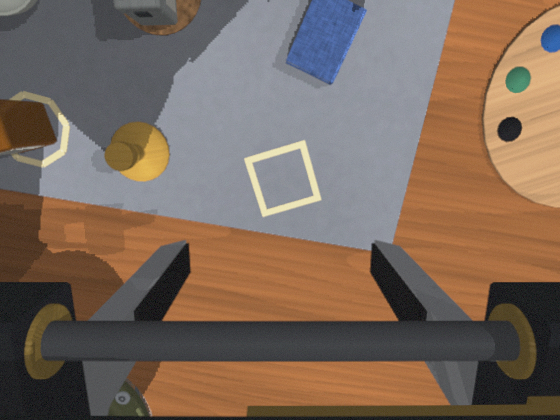

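Emit:
carry_out:
  plan:
    - [[6,-31,0,0,0,0,94],[6,-31,0,0,0,0,94],[6,-31,0,0,0,0,94],[6,-31,0,0,0,0,94],[6,-31,0,0,0,0,94],[6,-31,0,0,0,0,94],[6,-31,0,0,0,0,94],[6,-31,0,0,0,0,94],[6,-31,0,0,0,0,94],[6,-31,0,0,0,0,94],[0,0,0,0,0,0,94],[0,0,0,0,0,0,94]]

```text
time_s: 11.57
ee_pos: [0.4545, 0.0637, 0.3]
eef_rot: [-3.142, 0.0, 0.179]
force: [-0.1, -1.4, -0.1]
grip_width: 0.0938
grip_force: 0.0
```

```bash
cat > b.py <<'E'
from h import *
c=snap('wrist','w4.png')
k=blob(c,(180,80,380,300),lambda h,r:h[...,2]<45)
print(cv2.boundingRect(k),cv2.minEnclosingCircle(k));
p=cv2.minEnclosingCircle(k)[0]
for z in(.124,.144):print(z,onplane(c,[p],z))
k=blob(c,(180,80,380,300),cream)
print(cv2.boundingRect(k));q=onplane(c,k.reshape(-1,2),.012).astype(np.float32);print('round',cv2.minEnclosingCircle(q),rect(c,k,.012))
o=telemetry.get_obs();print(o['ee_pos'],o['eef_rot'])
E
python3 b.py
```

```text
(268, 175, 32, 35) ((283.5, 192.0), 17.585603713989258)
0.124 [[0.45432491 0.06070122]]
0.144 [[0.45805859 0.06158219]]
(247, 141, 73, 66)
round ((0.45239725708961487, 0.060255683958530426), 0.04690859094262123) [458.6  62.6  93.5  79.9 -70.1]
[0.45459233 0.06257773 0.29997445] [3.14150601e+00 1.74918288e-04 1.77326262e-01]
```

View pics/w4.png

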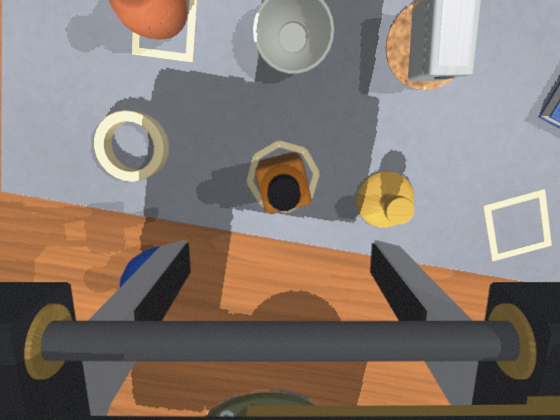

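Run:
```python
import cv2
a=cv2.imread('pics/w4.png')[130:225,235:335];t=cv2.imread('pics/top1.png')[220:275,285:340]
a=cv2.resize(a,(600,570),interpolation=cv2.INTER_CUBIC)
cv2.imwrite('pics/bz.png',a)
```

```text
(no output)
```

View pics/bz.png

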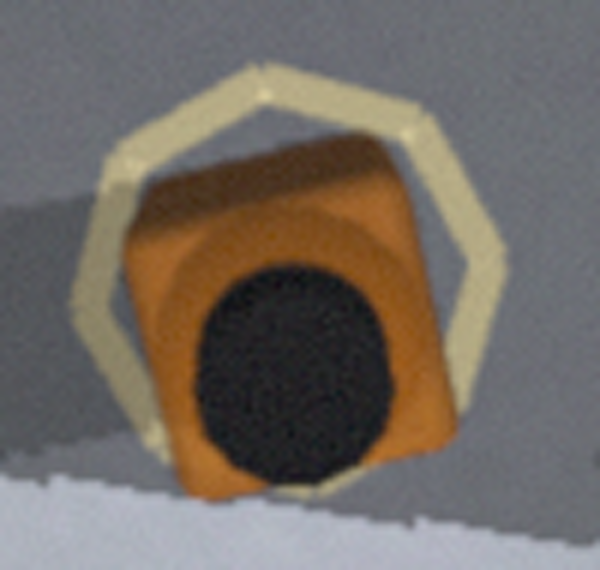

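Run:
```python
from h import *
c=snap('wrist')
k=blob(c,(240,130,330,225),lambda h,r:(h[...,0]<22)&(h[...,1]>120)&(h[...,2]>105))
print(cv2.boundingRect(k),'top face',rect(c,k,.100))
p=onplane(c,[(255.8,170),(301.7,160.8),(310.8,203.3),(265.8,212.8)],.100);print(p.mean(0)); e=np.roll(p,-1,0)-p;print(np.degrees(np.arctan2(e[:,1],e[:,0]))%90,np.linalg.norm(e,axis=1))
t=snap('top')
t['pixels']=cv2.imread('pics/top1.png')[:,:,::-1]
k=blob(t,(300,235,325,262),lambda h,r:h[...,2]<45);print(cv2.boundingRect(k))
q=cv2.minEnclosingCircle(k)[0];print(tri(c,(283.5,194),t,q),onplane(t,[q],.144))
```

```text
(254, 159, 56, 54) top face [455.6  61.   50.5  49.4 -66.3]
[0.45513758 0.05944133]
[21.45920646 23.03033618 22.38571118 22.40530884] [0.04861909 0.04625141 0.049117   0.04703465]
(305, 240, 14, 15)
(array([0.45493211, 0.06111244, 0.13685918]), np.float64(0.002647853363569415)) [[0.45412175 0.06283543]]
```

Emit:
carry_out:
  plan:
    - [[0.6,2,20,0,0,0,94],[0,0,25,0,0,0,94],[0,0,25,0,0,0,94],[0,0,25,0,0,0,94],[0,0,25,0,0,0,94],[0,0,25,0,0,0,94],[0,0,20,0,0,0,94],[0,0,14,0,0,0,94],[0,0,7,0,0,0,94],[0,0,0,0,0,0,70],[0,0,0,0,0,0,50],[0,0,0,0,0,0,28],[0,0,0,0,0,0,28],[0,0,0,0,0,0,28],[0,0,0,0,0,0,28],[0,0,0,0,0,0,28],[0,0,0,0,0,0,28],[0,0,0,0,0,0,28]]
  squeeze: 30

```text
time_s: 13.22
ee_pos: [0.4555, 0.0598, 0.114]
eef_rot: [-3.142, -0.0, 0.175]
force: [0.2, -0.2, -0.8]
grip_width: 0.0372
grip_force: 0.0
```

Emit:
carry_out:
  plan:
    - [[0,0,0,0,0,0,28],[0,0,0,0,0,0,28],[0,0,0,0,0,0,28],[0,0,0,0,0,0,28]]
  squeeze: 30

```text
time_s: 13.55
ee_pos: [0.4555, 0.0599, 0.114]
eef_rot: [-3.141, 0.0, 0.175]
force: [-1.0, 1.3, 0.2]
grip_width: 0.0312
grip_force: 30.0
```

Emit:
carry_out:
  plan:
    - [[0,0,-5,0,0,0,28],[0,0,-10,0,0,0,28],[0,0,-20,0,0,0,28],[0,0,-25,0,0,0,28],[0,0,-25,0,0,0,28],[0,0,-25,0,0,0,28],[0,0,-20,0,0,-0.02,28],[0,0,-15,0,0,-0.021,28],[0,0,-5,0,0,-0.02,28],[0,0,0,0,0,0,28]]

```text
time_s: 14.38
ee_pos: [0.4557, 0.0598, 0.2652]
eef_rot: [3.141, -0.002, 0.237]
force: [0.3, -0.2, -4.8]
grip_width: 0.0313
grip_force: 30.0
```

Emit:
carry_out:
  plan:
    - [[-2.8,10,0,0,0,0,28],[-5.6,20,0,0,0,0,28],[-7.8,28,0,0,0,0,28],[-8.9,32,0,0,0,0,28],[-9.4,34,0,0,0,0,28],[-9.4,34,0,0,0,0,28],[-9.4,34,0,0,0,0,28],[-9.4,34,0,0,0,0,28],[-8.9,32,0,0,0,0,28],[-7.2,26,0,0,0,0,28],[-4.4,16,0,0,0,0,28],[-2.2,8,0,0,0,0,28],[0,0,0,0,0,0,28],[0,0,0,0,0,0,28]]

```text
time_s: 15.55
ee_pos: [0.4441, -0.2593, 0.2632]
eef_rot: [-3.14, 0.001, 0.235]
force: [0.2, -0.6, -3.7]
grip_width: 0.0312
grip_force: 30.0
```

Run:
```python
from h import *
P=[];Y=[]
c=snap('wrist','w5.png')
for i in range(6):
    snap('top'); o=telemetry.get_obs();P.append(o['ee_pos']);Y.append(o['eef_rot'][2])
print(np.mean(P,0),np.mean(Y),o['grip_width'],o['grip_force'])
```

```text
[ 0.44454941 -0.25882234  0.26399524] 0.23682607840702066 0.03137443144000099 29.999142587184906
```

View pics/w5.png

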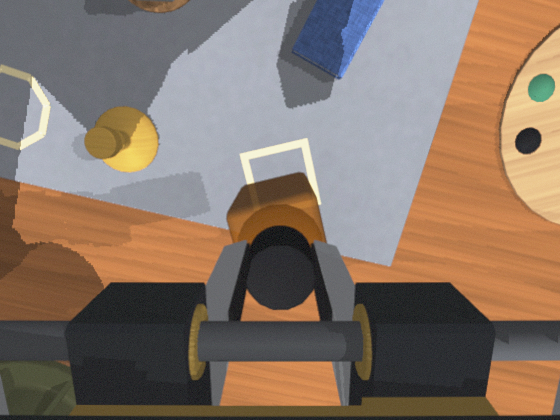

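Emit:
carry_out:
  plan:
    - [[0,0,10,0,0,0,28],[0,0,20,0,0,0,28],[0,0,25,0,0,0,28],[0,0,25,0,0,0,28],[0,0,25,0,0,0,28],[0,0,20,0,0,0,28],[0,0,12,0,0,0,28],[0,0,6,0,0,0,28],[0,0,2,0,0,0,28],[0,0,1,0,0,0,28],[0,0,1,0,0,0,28],[0,0,1,0,0,0,28],[0,0,0.5,0,0,0,28],[0,0,0,0,0,0,28],[0,0,0,0,0,0,28]]

```text
time_s: 17.15
ee_pos: [0.4445, -0.2597, 0.1157]
eef_rot: [3.141, -0.0, 0.236]
force: [0.5, -0.1, -4.1]
grip_width: 0.0313
grip_force: 30.0
```

Emit:
carry_out:
  plan:
    - [[0,0,0.8,0,0,0,28],[0,0,0.8,0,0,0,28],[0,0,0,0,0,0,28],[0,0,0,0,0,0,45],[0,0,0,0,0,0,70],[0,0,0,0,0,0,94],[0,0,0,0,0,0,94],[0,0,0,0,0,0,94],[0,0,0,0,0,0,94],[0,0,0,0,0,0,94],[0,0,-10,0,0,0,94],[0,0,-20,0,0,0,94],[0,0,-30,0,0,0,94],[0,0,-30,0,0,0,94],[0,0,-30,0,0,0,94],[0,0,-30,0,0,0,94],[0,0,-25,0,0,0,94],[0,0,-15,0,0,0,94],[0,0,0,0,0,0,94]]

```text
time_s: 18.73
ee_pos: [0.445, -0.26, 0.308]
eef_rot: [3.137, -0.004, 0.236]
force: [0.5, 0.1, 0.8]
grip_width: 0.0939
grip_force: 0.0
```

Run:
```python
from h import *
c=snap('wrist','w6.png')
k=blob(c,(210,120,360,260),lambda h,r:(h[...,0]<22)&(h[...,1]>120)&(h[...,2]>105))
print(cv2.boundingRect(k),'top face',rect(c,k,.100))
k=blob(c,(210,120,360,260),lambda h,r:h[...,2]<45);print(cv2.boundingRect(k));x,y,w,h=cv2.boundingRect(k)
print('cap',onplane(c,[(x+w/2-.5,y+h-w/2-.5)],.144))
o=telemetry.get_obs();print(o['ee_pos'],o['eef_rot'],o['force'])
```

```text
(210, 218, 150, 42) top face [ 389.  -279.1  168.2   47.8  -76.6]
(264, 175, 30, 29)
cap [[ 0.45019689 -0.25737856]]
[ 0.44462889 -0.25977866  0.30551292] [ 3.13931074e+00 -2.03966247e-03  2.35831199e-01] [-0.22139586  0.22117781 -0.36859504]
```

View pics/w6.png

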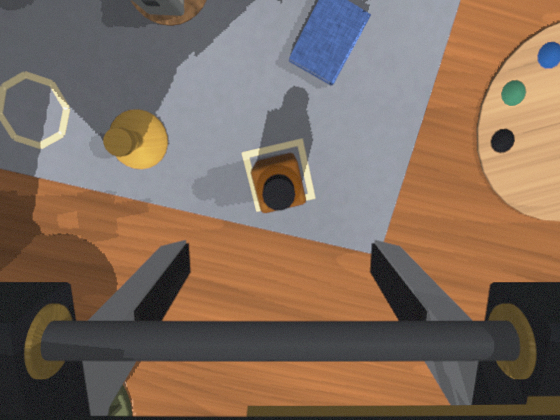

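Emit:
carry_out:
  plan:
    - [[8.2,-31,0,0,0,0,94],[8.2,-31,0,0,0,0,94],[8.2,-31,0,0,0,0,94],[8.2,-31,0,0,0,0,94],[8.2,-31,0,0,0,0,94],[8.2,-31,0,0,0,0,94],[8.2,-31,0,0,0,0,94],[8.2,-31,0,0,0,0,94],[8.2,-31,0,0,0,0,94],[8.2,-31,0,0,0,0,94],[0,0,0,0,0,0,94],[0,0,0,0,0,0,94]]

```text
time_s: 19.78
ee_pos: [0.4512, 0.062, 0.3027]
eef_rot: [-3.141, 0.002, 0.239]
force: [-0.3, 0.2, 0.6]
grip_width: 0.0941
grip_force: 0.0
```

Run:
```python
from h import *
c=snap('wrist','w7.png')
k=blob(c,(210,110,360,270),cream)
q=onplane(c,k.reshape(-1,2),.012).astype(np.float32);print(cv2.boundingRect(k),'round',cv2.minEnclosingCircle(q),cv2.fitEllipse(q))
t=snap('top','top5.png')
o=telemetry.get_obs();print(o['ee_pos'],o['eef_rot'])
```

```text
(246, 137, 73, 73) round ((0.4524197578430176, 0.060152504593133926), 0.04716154932975769) ((0.452349990606308, 0.060462627559900284), (0.08977065235376358, 0.09006834775209427), 118.39911651611328)
[0.45148866 0.06045788 0.30314363] [-3.14151658e+00  1.27197697e-03  2.35781938e-01]
```

Emit:
carry_out:
  plan:
    - [[25.3,-15,0,0,0,0,94],[25.3,-15,0,0,0,0,94],[25.3,-15,0,0,0,0,94],[25.3,-15,0,0,0,0,94],[25.3,-15,0,0,0,0,94],[25.3,-15,0,0,0,0,94],[25.3,-15,0,0,0,0,94],[25.3,-15,0,0,0,0,94],[0,0,0,0,0,0,94],[0,0,0,0,0,0,94]]

```text
time_s: 20.72
ee_pos: [0.6212, 0.224, 0.3018]
eef_rot: [3.141, 0.003, 0.235]
force: [-0.4, -0.0, -0.6]
grip_width: 0.0939
grip_force: 0.0
```

Run:
```python
from h import *
c=snap('wrist');v0=c['pixels'][100:250,190:370]
cv2.imwrite('pics/w8.png',cv2.resize(v0,(720,600),interpolation=cv2.INTER_CUBIC)[:,:,::-1])
k=blob(c,(190,80,370,270),lambda h,r:((h[...,0]<14)|(h[...,0]>172))&(h[...,1]>110))
print('vase',cv2.boundingRect(k))
k=blob(c,(190,80,370,270),cream);print(rect(c,k,.012))
o=telemetry.get_obs();print(o['ee_pos'],o['eef_rot'])
```

```text
vase (242, 150, 62, 67)
[652.9 232.6  72.6  47.5 -87.2]
[0.62076606 0.22359697 0.30283236] [3.14132314e+00 1.53002265e-03 2.34594026e-01]
```

View pics/w8.png

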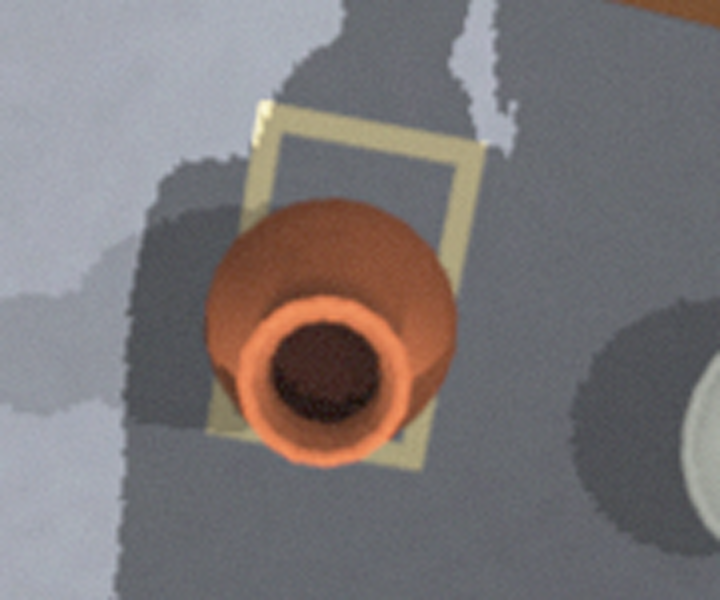

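Run:
```python
from h import *
c=snap('wrist');t=snap('top')
p=(271.25,195)
print('vase',onplane(c,[p],.142), tri(c,p,t,(232.5,176)))
q=np.array([(262,100),(487,143),(422,470),(208,433)])/4+[190,100]-.4
w=onplane(c,q,.012);print('oblong',w.mean(0));e=np.roll(w,-1,0)-w;print(np.degrees(np.arctan2(e[:,1],e[:,0])),np.linalg.norm(e,axis=1))
```

```text
vase [[0.61781309 0.23205505]] (array([0.61659058, 0.231231  , 0.13494773]), np.float64(0.0013689465316399313))
oblong [0.62202163 0.2301495 ]
[ -87.16488056 -176.91823751   93.28732324    3.07252141] [0.07199193 0.10845545 0.07200931 0.1090237 ]
```

Emit:
carry_out:
  plan:
    - [[-1.3,-8.8,10,0,0,0,94],[0,0,25,0,0,0,94],[0,0,25,0,0,0,94],[0,0,25,0,0,0,94],[0,0,25,0,0,0,80],[0,0,25,0,0,0,70],[0,0,25,0,0,0,70],[0,0,20,0,0,0,70],[0,0,10,0,0,0,70],[0,0,5,0,0,0,70],[0,0,0,0,0,0,70],[0,0,0,0,0,0,50],[0,0,0,0,0,0,30],[0,0,0,0,0,0,30],[0,0,0,0,0,0,30],[0,0,0,0,0,0,30],[0,0,0,0,0,0,30],[0,0,0,0,0,0,30],[0,0,0,0,0,0,30],[0,0,0,0,0,0,30]]
  squeeze: 30

```text
time_s: 22.53
ee_pos: [0.6175, 0.2331, 0.1094]
eef_rot: [3.142, -0.001, 0.236]
force: [0.1, -1.9, 4.5]
grip_width: 0.0387
grip_force: 30.0
```

Emit:
carry_out:
  plan:
    - [[0,0,0,0,0,0,55],[0,0,0,0,0,0,55],[0,0,0,0,0,0,55],[0,0,0,0,0,0,55],[0,0,3,0,0,0,55],[0,0,0,0,0,0,45],[0,0,0,0,0,0,30],[0,0,0,0,0,0,30],[0,0,0,0,0,0,30],[0,0,0,0,0,0,30],[0,0,0,0,0,0,30],[0,0,0,0,0,0,30]]
  squeeze: 30

```text
time_s: 23.53
ee_pos: [0.6171, 0.233, 0.1057]
eef_rot: [3.141, 0.0, 0.236]
force: [0.7, -1.8, -2.0]
grip_width: 0.0386
grip_force: 30.0
```

Emit:
carry_out:
  plan:
    - [[0,0,-3,0,0,0,30],[0,0,-7,0,0,0,30],[0,0,-10,0,0,0,30],[0,0,-10,0,0,0,30],[0,0,-10,0,0,0,30],[0,0,0,0,0,0,30],[0,0,0,0,0,0,30]]

```text
time_s: 24.12
ee_pos: [0.6174, 0.2333, 0.1468]
eef_rot: [-3.141, -0.002, 0.236]
force: [-0.3, 0.4, -4.3]
grip_width: 0.0388
grip_force: 30.0
```

Run:
```python
from h import *
a=snap('wrist')['pixels'][80:420,80:480];b=snap('scene')['pixels'][120:290,250:450]
cv2.imwrite('pics/v1.png',np.hstack([a,cv2.resize(b,(400,340),interpolation=cv2.INTER_CUBIC)])[:,:,::-1])
```

View pics/v1.png

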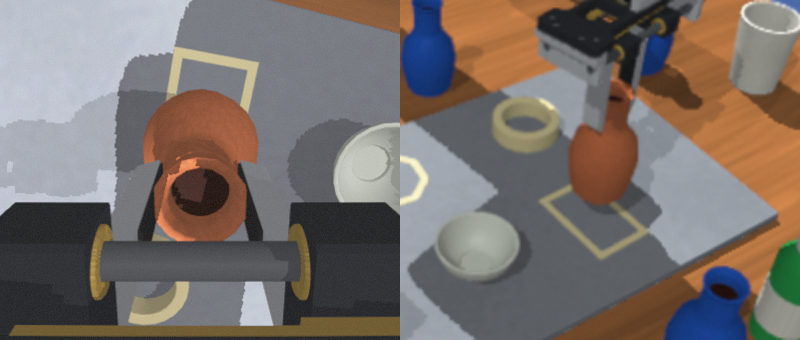

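Emit:
carry_out:
  plan:
    - [[0,0,-10,0,0,0,30],[0,0,-20,0,0,0,30],[0,0,-20,0,0,0,30],[0,0,-10,0,0,0,30],[-8,5.1,0,0,0,0,30],[-16,10.3,0,0,0,0,30],[-22,14.1,0,0,0,0,30],[-26,16.7,0,0,0,0,30],[-28,18,0,0,0,0,30],[-28,18,0,0,0,0,30],[-26,16.7,0,0,0,0,30],[-22,14.1,0,0,0,0,30],[-15,9.6,0,0,0,0,30],[-8,5.1,0,0,0,0,30],[-1.7,1.1,0,0,0,0,30],[0,0,0,0,0,0,30],[0,0,0,0,0,0,30]]

```text
time_s: 25.63
ee_pos: [0.4527, 0.0615, 0.2059]
eef_rot: [-3.141, -0.0, 0.236]
force: [0.5, -0.1, -4.2]
grip_width: 0.0385
grip_force: 30.0
```

Run:
```python
from h import *
P=[]
for i in range(6):
    snap('top'); o=telemetry.get_obs();P.append(o['ee_pos'])
print(np.mean(P,0),o['eef_rot'],o['grip_width'],o['grip_force'],o['force'])
```

```text
[0.45246179 0.06149685 0.20566057] [-3.14148120e+00  3.84395445e-04  2.36242404e-01] 0.03818239894376302 29.99940070527373 [ 0.3593131  -0.0987483  -3.87731126]
```

Emit:
carry_out:
  plan:
    - [[0,1,10,0,0,0,30],[0,0,20,0,0,0,30],[0,0,22,0,0,0,30],[0,0,20,0,0,0,30],[0,0,12,0,0,0,30],[0,0,6,0,0,0,30],[0,0,3,0,0,0,30],[0,0,2,0,0,0,30],[0,0,1,0,0,0,30],[0,0,1,0,0,0,30],[0,0,1,0,0,0,30],[0,0,0.5,0,0,0,30],[0,0,0,0,0,0,30],[0,0,0,0,0,0,30]]

```text
time_s: 27.1
ee_pos: [0.4524, 0.0601, 0.1075]
eef_rot: [3.142, -0.0, 0.236]
force: [-0.3, -0.1, -3.4]
grip_width: 0.0385
grip_force: 30.0
```

Emit:
carry_out:
  plan:
    - [[0,0,0.8,0,0,0,30],[0,0,0.8,0,0,0,30],[0,0,0,0,0,0,30],[0,0,0,0,0,0,45],[0,0,0,0,0,0,65],[0,0,0,0,0,0,85],[0,0,0,0,0,0,94],[0,0,0,0,0,0,94],[0,0,0,0,0,0,94],[0,0,0,0,0,0,94],[0,0,-10,0,0,0,94],[0,0,-20,0,0,0,94],[0,0,-30,0,0,0,94],[0,0,-35,0,0,0,94],[0,0,-35,0,0,0,94],[0,0,-35,0,0,0,94],[0,0,-25,0,0,0,94],[0,0,-5,0,0,0,94],[0,0,0,0,0,0,94]]

```text
time_s: 28.68
ee_pos: [0.4527, 0.0601, 0.3028]
eef_rot: [3.141, -0.003, 0.236]
force: [-0.4, 0.5, 0.6]
grip_width: 0.094
grip_force: 0.0
```

Run:
```python
from h import *
c=snap('wrist','w9.png');o=telemetry.get_obs();print(o['ee_pos'],o['eef_rot'])
s=snap('scene')
a=c['pixels'][80:280,180:380];b=s['pixels'][150:260,50:290]
cv2.imwrite('pics/v2.png',np.hstack([cv2.resize(a,(400,400)),cv2.resize(b,(400,400))])[:,:,::-1])
# tin lid on the mat
print(c['pixels'].shape)
```

```text
[0.45223105 0.06006628 0.30096008] [ 3.14148574e+00 -7.06332270e-04  2.35846274e-01]
(420, 560, 3)
```

View pics/v2.png

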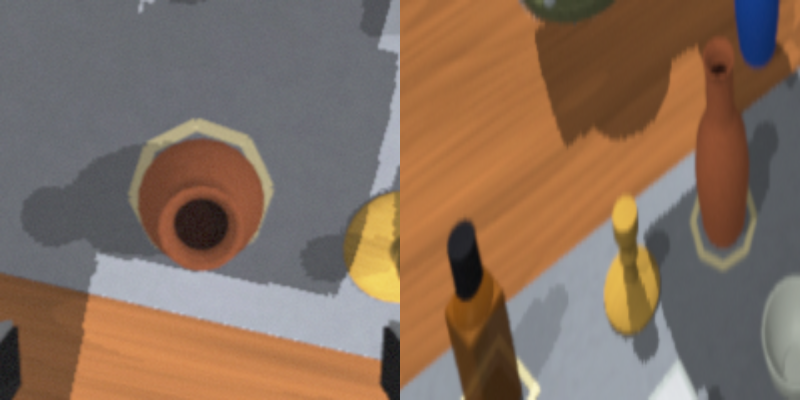

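Emit:
carry_out:
  plan:
    - [[0,0,0,0,0,0.061,94],[19.9,21.1,0,0,0,0,94],[19.9,21.1,0,0,0,0,94],[19.9,21.1,0,0,0,0,94],[19.9,21.1,0,0,0,0,94],[19.9,21.1,0,0,0,0,94],[19.9,21.1,0,0,0,0,94],[19.9,21.1,0,0,0,0,94],[19.9,21.1,0,0,0,0,94],[0,0,0,0,0,0,94],[0,0,0,0,0,0,94]]

```text
time_s: 29.7
ee_pos: [0.6385, -0.0791, 0.2978]
eef_rot: [-3.14, 0.004, 0.174]
force: [-0.7, 0.0, -0.4]
grip_width: 0.0938
grip_force: 0.0
```

Run:
```python
from h import *
c=snap('wrist','w10.png');o=telemetry.get_obs();print(o['ee_pos'],o['eef_rot'])
for th in(130,150,170,190):
    k=blob(c,(215,110,345,270),lambda h,r:(h[...,2]>th)&(h[...,1]<40))
    if k is not None: print(th,cv2.boundingRect(k),rect(c,k,.088))
k=blob(c,(180,80,380,290),lambda h,r:(h[...,0]<16)&(h[...,1]>70));print('cork',cv2.boundingRect(k))
```

```text
[ 0.63805674 -0.07836591  0.29886671] [-3.14042219e+00  2.82283493e-03  1.74545460e-01]
130 (215, 110, 130, 160) [628.4 -79.3 175.4 147.5  10. ]
150 (215, 110, 130, 160) [628.4 -79.3 175.4 147.5  10. ]
170 (215, 110, 130, 160) [628.4 -79.3 175.4 147.5  10. ]
190 (283, 151, 18, 72) [637.7 -91.4  78.1  17.8   8.8]
cork (180, 80, 200, 38)
```

Emit:
carry_out:
  plan:
    - [[0,0,15,0,0,0,94],[0,0,30,0,0,0,94],[0,0,35,0,0,0,94],[0,0,35,0,0,0,94],[0,0,35,0,0,0,94],[0,0,30,0,0,0,94],[0,0,25,0,0,0,94],[0,0,18,0,0,0,94],[0,0,10,0,0,0,94],[0,0,5,0,0,0,94],[0,0,0,0,0,0,94],[0,0,0,0,0,0,40],[0,0,0,0,0,0,40],[0,0,0,0,0,0,40],[0,0,0,0,0,0,40],[0,0,0,0,0,0,40],[0,0,0,0,0,0,40],[0,0,0,0,0,0,40],[0,0,0,0,0,0,40],[0,0,0,0,0,0,40]]
  squeeze: 20

```text
time_s: 31.42
ee_pos: [0.6385, -0.0786, 0.0628]
eef_rot: [3.142, -0.0, 0.175]
force: [-0.6, -1.1, 1.0]
grip_width: 0.0461
grip_force: 19.9
```

Emit:
carry_out:
  plan:
    - [[0,0,-5,0,0,0,40],[0,0,-15,0,0,0,40],[0,0,-25,0,0,0,40],[0,0,-25,0,0,0,40],[0,0,-20,0,0,0.04,40],[0,0,-15,0,0,0.042,40],[0,0,-5,0,0,0.04,40],[0,-10,0,0,0,0,40],[0,-20,0,0,0,0,40],[0,-30,0,0,0,0,40],[0,-35,0,0,0,0,40],[0,-37,0,0,0,0,40],[0,-37,0,0,0,0,40],[0,-37,0,0,0,0,40],[0,-35,0,0,0,0,40],[0,-30,0,0,0,0,40],[0,-22,0,0,0,0,40],[0,-12,0,0,0,0,40],[0,-4,0,0,0,0,40],[0,0,0,0,0,0,40]]

```text
time_s: 33.08
ee_pos: [0.6218, 0.2305, 0.1722]
eef_rot: [3.141, 0.001, 0.054]
force: [0.2, -0.9, -2.7]
grip_width: 0.0455
grip_force: 19.9
```

Run:
```python
from h import *
P=[];Y=[];t=snap('top')
k=None
for i in range(6):
    snap('scene'); o=telemetry.get_obs();P.append(o['ee_pos']);Y.append(o['eef_rot'][2])
print(np.mean(P,0),np.mean(Y),o['grip_width'],o['force'])
```

```text
[0.62238564 0.22893927 0.17273565] 0.051696430499642676 0.046079566343295776 [-0.31261517  0.13985697 -1.81505989]
```

Emit:
carry_out:
  plan:
    - [[0,-1,10,0,0,0,40],[0,0,20,0,0,0,40],[0,0,25,0,0,0,40],[0,0,22,0,0,0,40],[0,0,16,0,0,0,40],[0,0,8,0,0,0,40],[0,0,5,0,0,0,40],[0,0,2,0,0,0,40],[0,0,1,0,0,0,40],[0,0,1,0,0,0,40],[0,0,1,0,0,0,40],[0,0,1,0,0,0,40],[0,0,0.5,0,0,0,40],[0,0,0,0,0,0,40],[0,0,0,0,0,0,40]]

```text
time_s: 34.68
ee_pos: [0.6222, 0.2311, 0.0604]
eef_rot: [-3.142, -0.0, 0.053]
force: [-0.0, 0.1, -2.4]
grip_width: 0.0459
grip_force: 19.9
```

Emit:
carry_out:
  plan:
    - [[0,0,1,0,0,0,40],[0,0,0.7,0,0,0,40],[0,0,0,0,0,0,40],[0,0,0,0,0,0,40]]

```text
time_s: 35.02
ee_pos: [0.6223, 0.2311, 0.0588]
eef_rot: [-3.142, -0.0, 0.053]
force: [-0.4, -1.3, 0.5]
grip_width: 0.0457
grip_force: 19.9
```

Emit:
carry_out:
  plan:
    - [[0,0,0,0,0,0,55],[0,0,0,0,0,0,75],[0,0,0,0,0,0,94],[0,0,0,0,0,0,94],[0,0,0,0,0,0,94],[0,0,0,0,0,0,94],[0,0,0,0,0,0,94],[0,0,-10,0,0,0,94],[0,0,-20,0,0,0,94],[0,0,-30,0,0,0,94],[0,0,-35,0,0,0,94],[0,0,-35,0,0,0,94],[0,0,-35,0,0,0,94],[0,0,-35,0,0,0,94],[0,0,-30,0,0,0,94],[0,0,-15,0,0,0,94],[0,0,0,0,0,0,94],[0,0,0,0,0,0,94]]

```text
time_s: 36.52
ee_pos: [0.6221, 0.2311, 0.304]
eef_rot: [-3.141, -0.001, 0.053]
force: [0.3, -0.4, -0.2]
grip_width: 0.0938
grip_force: 0.0
```

Run:
```python
from h import *
c=snap('wrist');s=snap('scene');o=telemetry.get_obs();print(o['ee_pos'],o['force'])
a=c['pixels'][80:280,180:380];b=cv2.imread('pics/w6.png')[100:250,200:350,::-1]
z=lambda i:cv2.resize(i,(400,400),interpolation=cv2.INTER_CUBIC)
sc=cv2.resize(s['pixels'][100:300],(560,200))
cv2.imwrite('pics/fin.png',np.vstack([np.hstack([z(a),z(b)]),np.pad(sc,((0,0),(0,240),(0,0)))])[:,:,::-1])
```

```text
[0.62173677 0.23096613 0.30193042] [-0.07902646  0.20603909  0.36365823]
```

View pics/fin.png

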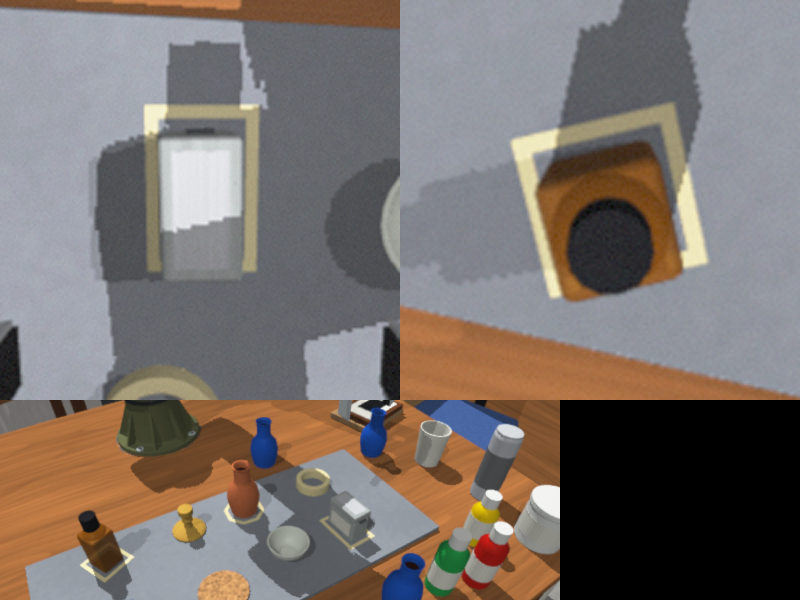

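Run:
```python
from h import *
c=snap('wrist');o=telemetry.get_obs()
T0=np.array([.6219,.2311,.303])
def recon(fn,tcp,yaw):
    D=R.from_euler('z',yaw-.053);d=dict(c);d['origin']=np.array(tcp)+D.apply(np.array(c['origin'])-T0)
    d['rotation']=(D*R.from_euler('xyz',c['rotation'])).as_euler('xyz');d['pixels']=cv2.imread('pics/'+fn)[:,:,::-1];return d
b=recon('w6.png',[.4446,-.2598,.306],.236)
# bottle top face, tape outer corners (clicked in crop, 2.667x, offset 200,100)
f=lambda p:np.array(p)/ (400/150)+[200,100]-.3
k=blob(b,(245,140,320,215),lambda h,r:(h[...,0]<22)&(h[...,1]>120)&(h[...,2]>105));print('bottle',cv2.boundingRect(k),rect(b,k,.100))
tp=onplane(b,f([(111,140),(274,103),(308,265)]),.012);print('tape centre',(tp[0]+tp[2])/2,np.degrees(np.arctan2(*(tp[1]-tp[0])[::-1])))
v=recon('w9.png',[.4524,.0600,.302],.236)
print('vase lip',onplane(v,[(281.3,190.7)],.142))
```

```text
bottle (251, 160, 55, 53) [ 443.2 -258.2   49.7   48.4  -62.7]
tape centre [ 0.44148175 -0.25892602] -63.907750280887164
vase lip [[0.45574942 0.05974634]]
```

```bash
python3 -c "
from station import ctrl
print(ctrl.hand_in())"
```

```text
the job is handed in; nothing more can be done
None
```

The vase, bottle and tin now stand upright in their own outlines and the job is handed in after about 37 s of robot time; from the last pictures the bottle and vase are within about 4 mm of centre, the tin looks centred, both are squared up, nothing was dropped, and the bowl, candlestick and book were not touched.

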